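Draw two balls from the prize drum

ROBOT

A 7-joint arm with a two-finger parallel gripper is mounted at the origin on the work surface. World frame = base frame: x ahead of the robot, y to its left, z up, the work surface at z = 0. Lengths are in mm, angles in rad, forces in N, time in s.
With the tool pointing down it reaches from about 400 to 875 mm from the base axis. Payload 4.4 kg.
Tool frame: the origin (TCP) lies at the very end of the fingers, on their centre line; the grasp point (between the pads) lies 19 mm behind it; z points along the fingers, y is the direction in which the jaws open and shut (so a half turn about z gives the same grasp; the last joint's range is limited). The gripper opens to 85 mm and grips with 20 to 120 N. Pads are 22 mm wide; open, the fingers measure 114 mm over their backs; the gripper's body (76 mm by 85 mm) begins 54 mm behind the grasp point. The pads swing forward as they close: fully open they stand 13 mm farther back than shut.
Start: joints at [-0.066, 0.628, 0.038, 1.517, -0.027, 0.996, -0.02], TCP at [650.014, 0.028, 203.813] pointing down, gripper open.
Joint ranges: [-3.06, 3.06], [-0.37, 2.12], [-1.25, 1.32], [0.18, 2.47], [-1.1, 4.24], [0.23, 1.98], [-2.94, 2.94]. Speed limits (rad/s): [2.57, 2.57, 3.14, 3.14, 3.14, 3.14, 3.14].

INTERFACE

Orientations are given as [roll, pitch, yaw] about the fixed x, y, z axes, in that order (R = Rz(yaw) Ry(pitch) Rx(roll)).
In Python, from cell import read_state, get_image, finish_job gives the robot as it stands.
- The arm moves only by the tool carry_out, never from a script. Its argument "series" is a list that holds one entry, the list of rows, each a list of 7 numbers: the shift along the tool's x, y, z in cm, then the turn, a rotation vector about the tool's x, y, z in rad, then the finger opening in cm, from 0 to 8.54. In form: [[[x, y, z, wx, wy, wz, grip], ...]]. A call has 1 to 5 rows; each row is the pose to reach, as a shift and turn from the pose commanded when the call began, along the tool's axes at that moment; what a row does not reach only later rows make up. A row lasts 1/12 s, in which the tool goes at most 41.7 mm and 7.16 degrees, less where a joint would pass 70% of its speed; a pose out of reach is approached as far as the arm can. A call with a gripper value outside its range is refused whole. The fingers move at their own pace and stop on an object; the grip force is fixed at half the most. Time passes only in rows, so rows that repeat a pose let the fingers close. It gives the time, the measured TCP pose, the force and the opening at its end, in the units of the state.
- read_state(): the state, without advancing time (a new reading comes with each control period).
- get_image(name): name is "scene" or "side" or "wrist"; returns a dict with "img" (420x560x3 uint8, blue, green, red), "z_map" (420x560 float32, mm along the optical axis (not along the pixel's ray), 0 where there is no reading), "mtx" (3x3 intrinsics, pixels), "T" (4x4, takes a point from camera to world coordinates); the wrist camera has in their place "T_tool_cam" (4x4, takes a point from camera to tool coordinates, whose origin is the TCP and whose axes are the flange's). Camera axes: x right, y down, z forward; pixel columns grow to the right and rows downward; lengths in mm; the calibration is good to about 2 mm. A picture is of the moment at which its call begins: read the wrist's pose just before it.
- finish_job(): hands the job in, once; it reports no verdict.
The state is a dict: "clock": time; "qpos": joint angles; "qd": joint speeds; "tau": joint torques, N m; "eef_pos": TCP position; "tool_rot": TCP orientation; "force": force on the tool from outside, world axes, zero at the start; "torque": the same for the moment, N m; "width": finger opening in mm.
Only numpy, scipy, OpenCV 4.12 (cv2) and the standard library are available. Lean on these libraries where they do the work, as an engineer would, in place of code of your own. Each camera call takes 0.05 s, during which the arm holds its last target.

TASK

Draw exactly two of the three balls from the prize-draw drum: turn its crank slowly so that they drop one at a time through the opening in its side, the first lying still in the tray below before the second drops. With the third ball still in the drum, turn the crank all the way back to its stop and let go. Leave the other goods on the stall alone.

Things in the scene. Friction and masses are not known exactly. Their poses are not given: they have to be found in the camera images.
- stand: dark wooden stand of the prize-draw drum, fixed to the table: base 285 x 100 mm (x from -95 to +190 mm), posts 29 to 39 mm either side of the middle, the -y one 165 mm and the +y one 224 mm tall. Origin on the table under the drum's axle, midway between the posts. Its y axis lies along the axle; the crank is on its -y side; balls come out on its +x side; z is up.
- axle (a point): centre of the drum, on its axle, 145 mm above the table, with the stand's axes. The drum (73 mm radius, 41 mm wide) has seven equal pockets round its rim between clear side discs and thin vanes, on a wooden hub of 42 mm radius; three neighbouring pockets near the top hold one ball each. A ball in a pocket has its centre 57 to 60 mm from this point.
- opening (a point): middle of the opening on the stand's +x side, 77 mm from the axle and 25 degrees below level. A fixed clear hood of 78 mm outer radius closes the drum from the -x side over the top to 5 degrees below level on the +x side, where a dark bar ends it: a ball whose pocket is turned past that bar rolls out and drops into the tray.
- chute (a point): middle of the floor of the light wooden channel tray under the drum, 24 mm above the table, with the stand's axes. The tray reaches 132 mm towards -x and +x and 24 mm to either side; its walls stand 55 mm above the table. The floor slopes gently down to the +x end; drawn balls come to rest in the +x half.
- drum (a joint): turn of drum and crank, rad: 0 (crank back at its stop) to 2.75 (stop); starts within 0.06 of 0. Growing values carry the top towards the stand's +x. At value q the crank handle lies 70*cos(0.26+q) mm from the axle towards the stand's -x and 70*sin(0.26+q) mm above it. Balls drop at about 0.5, 1.4 and 2.3 (within 0.15). Friction holds the drum where it is left; about 2 N at the handle turns it.
- grip (a point): middle of the crank handle: a round black plastic sleeve 22 mm thick and 60 mm long, along the stand's y axis, turning freely on its pin. It lies 86 mm from the drum's middle towards the stand's -y and 70 mm from the axle line. It travels over the top of the axle, never below it, and can be pinched from above all the way.
- ball1: plain dark wooden ball, 30 mm in diameter, about 14 g; origin at its centre. The three balls are alike and start in the drum's pockets.
- ball2: plain dark wooden ball, 30 mm in diameter, about 14 g; origin at its centre. The three balls are alike and start in the drum's pockets.
- ball3: plain dark wooden ball, 30 mm in diameter, about 14 g; origin at its centre. The three balls are alike and start in the drum's pockets.
- copper_pot: open copper pot, 64 mm wide at the rim, 75 mm tall, loose; origin at the centre of its underside. A bystander.
- leather_roll: brown leather roll standing on end, 70 mm across, 45 mm tall, loose; origin at the centre of its underside. A bystander.
- knob_tin: round brass tin with a small knob, 60 mm across, 30 mm tall, loose; origin at the centre of its underside. A bystander.
- spectacle_case: brown leather spectacle case, 65 x 160 x 35 mm, loose; origin at the centre of its underside. A bystander.
- loupe: brass hand magnifier, 66 mm disc with a 90 mm wooden handle, lying flat, loose; origin under the disc's centre. A bystander.
- driver: screwdriver 180 mm long with a wooden handle, lying on the table, loose. A bystander.

How it is judged:
By the outcome, as a careful person would: the job done as asked, in the order asked, and still so for the second after the job is handed in, with the robot touching nothing.
It also fails if it takes over 61 s, if anything falls off the work surface, if the arm or the gripper's body presses on something with over 40 N, if the wrist force passes 120 N, or if a joint passes its speed limit or range.

## Working session

There is one attempt and no reset: what is moved stays moved. The work goes in short steps, Python scripts to look and compute and a tool call to move; the robot and the scene stay as the last step left them, time stands still between calls to the robot, and variables do not carry over. Pictures are saved under pics/ and viewed, and the job is handed in when it is done.

Besides the shell and the picture viewer there is one more tool, called as name(argument=value, ...) on one line, values as JSON. carry_out: Moves the arm, as the interface text tells. Its arguments: {"type":"object","properties":{"series":{"type":"array","items":{"type":"array","items":{"type":"array","items":{"type":"number"}}}}},"required":["series"]}

```bash
mkdir -p pics; ls
python3 - <<'E'
from cell import *
import cv2,numpy as np
s=read_state();print(s)
for n in ["scene","side"]:
    d=get_image(n);cv2.imwrite(f"pics/{n}0.png",d["img"]);np.savez(f"{n}0.npz",**d);print(n,d["mtx"],d["T"])
E
```

```text
pics
{'clock': 0.0, 'qpos': array([-0.06580546,  0.62932923,  0.03844947,  1.51837073, -0.02700029,
        0.99628981, -0.02000628]), 'qd': array([ 0.00128162, -0.00043804,  0.00123015, -0.00176239,  0.00086398,
       -0.00102578, -0.00054086]), 'tau': array([-1.11932164e-03, -5.63405585e+01,  1.22606792e+00, -1.93450052e+01,
        1.09587883e-02,  1.05136272e-02, -8.84369996e-06]), 'eef_pos': array([6.49326299e+02, 2.74728559e-02, 2.02899350e+02]), 'tool_rot': array([-3.13971396e+00,  2.81448313e-05,  1.57078924e+00]), 'force': array([-0.13284663, -0.17993007,  0.28786483]), 'torque': array([-0.05060257, -0.0689832 , -0.03572726]), 'width': 85.57002645040981}
scene [[401.32059079   0.         281.61046053]
 [  0.         401.32059079 208.49617736]
 [  0.           0.           1.        ]] [[-6.63866518e-01  4.36440621e-01 -6.07289742e-01  1.21001481e+03]
 [ 7.47777983e-01  3.76036060e-01 -5.47197377e-01  5.59185411e+02]
 [-1.04563217e-02 -8.17383916e-01 -5.75998437e-01  7.72040990e+02]
 [ 0.00000000e+00  0.00000000e+00  0.00000000e+00  1.00000000e+00]]
side [[466.04275563   0.         276.38922656]
 [  0.         466.04275563 197.25478706]
 [  0.           0.           1.        ]] [[ 6.95024778e-01 -4.36466188e-01  5.71347376e-01 -1.82506129e+02]
 [-7.18654694e-01 -3.97612801e-01  5.70473042e-01 -7.61323546e+02]
 [-2.18171634e-02 -8.07094373e-01 -5.90019223e-01  9.10310628e+02]
 [ 0.00000000e+00  0.00000000e+00  0.00000000e+00  1.00000000e+00]]
```

View pics/scene0.png

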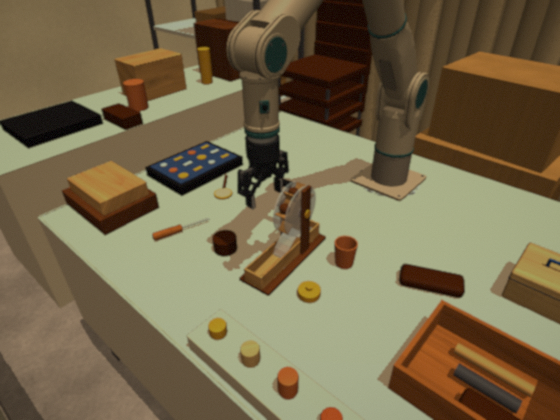

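View pics/side0.png

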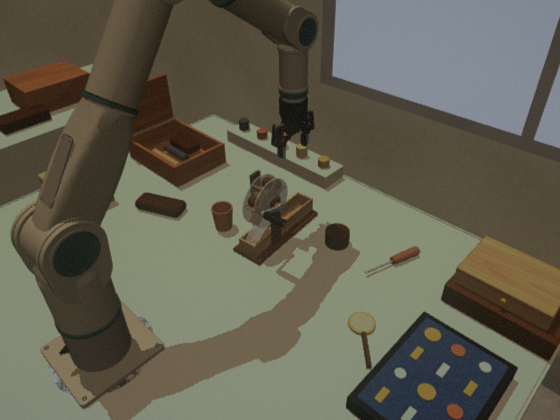

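The scene view shows the drum at about (297,208) with its tray running down to the left, to (250,275). In the side view the drum is at about (265,198), the crank handle at about (275,217), and the tray runs to (315,205). Next I'll zoom in and use the depth data.

```bash
cat > h.py <<'E'
import numpy as np,cv2
def cloud(d):
    z=d["z_map"];h,w=z.shape;u,v=np.meshgrid(np.arange(w),np.arange(h));K=d["mtx"]
    P=np.stack([(u-K[0,2])/K[0,0]*z,(v-K[1,2])/K[1,1]*z,z],-1)
    W=P@d["T"][:3,:3].T+d["T"][:3,3];W[z==0]=np.nan;return W
def crop(d,x0,x1,y0,y1,s,name):
    im=cv2.resize(d["img"][y0:y1,x0:x1],None,fx=s,fy=s,interpolation=cv2.INTER_CUBIC);im=cv2.convertScaleAbs(im,alpha=1.5,beta=10);cv2.imwrite(name,im)
def proj(d,p):
    T=d["T"];c=T[:3,:3].T@(np.asarray(p)-T[:3,3]);return d["mtx"][:2,:2]@(c[:2]/c[2])+d["mtx"][:2,2]
E
python3 - <<'E'
from h import *
a=np.load("scene0.npz");b=np.load("side0.npz")
crop(a,215,345,165,300,4.4,"pics/sc_c.png");crop(b,205,345,150,265,5,"pics/si_c.png")
for d,(x0,x1,y0,y1) in ((a,(215,345,165,300)),(b,(205,345,150,265))):
    W=cloud(d)[y0:y1,x0:x1]
    print(np.round(W[::8,::8].reshape(-1,3)[:0]))
    hsv=cv2.cvtColor(d["img"],cv2.COLOR_BGR2HSV)[y0:y1,x0:x1]
    m=(W[...,2]>3)&(W[...,2]<15)
    p=W[m];print(len(p),np.nanpercentile(p,[1,50,99],axis=0))
    q=p[:,:2].astype(np.float32);print(cv2.minAreaRect(q),)
    m=(W[...,2]>150);p=W[m];print(len(p),np.percentile(p,[1,50,99],axis=0))
E
```

```text
[]
1280 [[ 145.13593587 -492.31021286    3.06736889]
 [ 566.6402534    28.29327857    9.94263838]
 [ 717.57319971  158.67166846   14.76209071]]
((459.2911682128906, -166.83963012695312), (701.0209350585938, 461.1123962402344), 37.24311065673828)
2371 [[463.99526086 -89.0568638  152.0664239 ]
 [591.31835043   8.88033945 246.59195056]
 [722.35047795  30.39914756 347.29265217]]
[]
2098 [[ 380.14715312 -196.87257033    3.02386576]
 [ 626.44478565   19.59204489    5.61370952]
 [ 907.00986374  421.63786235   14.77230995]]
((683.8260498046875, 125.25820922851562), (626.9204711914062, 506.95391845703125), 44.64586639404297)
1591 [[ 454.54576964 -132.75150007  151.27331796]
 [ 506.92415732  -28.72809575  181.72361402]
 [ 601.38520654   22.49935431  269.33845309]]
```

View pics/sc_c.png

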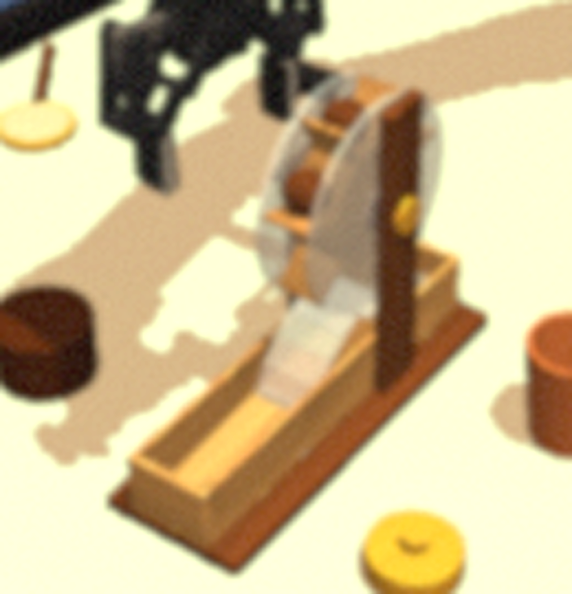

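View pics/si_c.png

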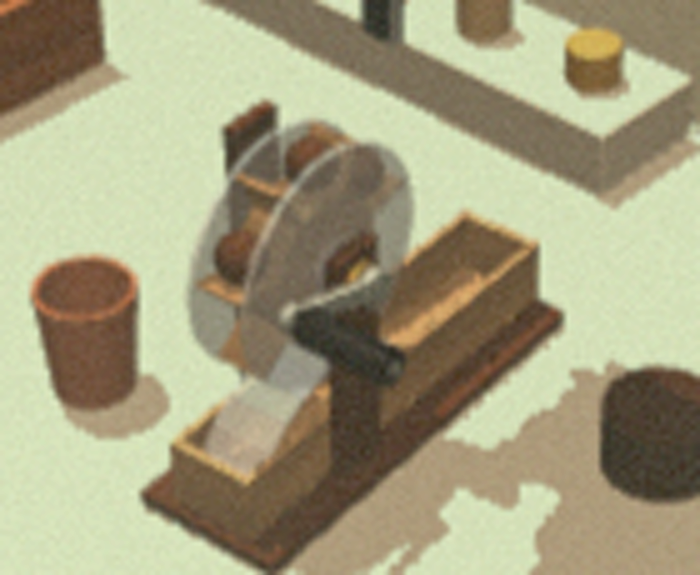

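```bash
cat >> h.py <<'E'
def ray(d,u,v):
    T=d["T"];r=T[:3,:3]@np.array([(u-d["mtx"][0,2])/d["mtx"][0,0],(v-d["mtx"][1,2])/d["mtx"][1,1],1.]);return T[:3,3],r/np.linalg.norm(r)
def onz(d,u,v,z):
    o,r=ray(d,u,v);return o+r*(z-o[2])/r[2]
def tri(rs):
    A=sum(np.eye(3)-np.outer(r,r) for o,r in rs);b=sum((np.eye(3)-np.outer(r,r))@o for o,r in rs);return np.linalg.solve(A,b)
E
python3 - <<'E'
from h import *
a=np.load("scene0.npz");b=np.load("side0.npz")
sc=lambda u,v:(u/4.4+215-.4,v/4.4+165-.4)
si=lambda u,v:(u/5+205-.4,v/5+150-.4)
P={}
print("+x-y",tri([ray(a,*sc(110,502)),ray(b,*si(562,315))]))
print("-x+y",tri([ray(a,*sc(485,320)),ray(b,*si(143,497))]))
for z in (0,8,12):
    c=[onz(a,*sc(110,502),z),onz(a,*sc(236,565),z),onz(a,*sc(485,320),z)]; e=[onz(b,*si(562,315),z),onz(b,*si(272,565),z),onz(b,*si(143,497),z)]
    print(z,np.round(c)[:,:2].tolist(),np.round(e)[:,:2].tolist())
    print([np.linalg.norm(c[1]-c[0]),np.linalg.norm(c[2]-c[1]),np.linalg.norm(e[1]-e[0]),np.linalg.norm(e[2]-e[1])])
# handle: ends in side crop
W=cloud(b)
for u,v in((300,325),(340,345),(385,365),(390,375)):
    x,y=map(int,np.round(si(u,v)));print("handle",u,v,W[y,x])
print("tray corners tri  +x-y top", tri([ray(a,*sc(135,460)),ray(b,*si(537,243))]), "-x+y",tri([ray(a,*sc(458,260)),ray(b,*si(175,440))]))
print("post +y top", W[int(150+110/5),int(205+260/5)])
E
```

```text
+x-y [718.74975904 -38.0953384    6.92119769]
-x+y [429.61903718  29.68865009   5.92903832]
0 [[714.0, -43.0], [701.0, 50.0], [424.0, 25.0]] [[726.0, -33.0], [445.0, -59.0], [433.0, 35.0]]
[np.float64(93.91718006711606), np.float64(277.95836583625766), np.float64(282.5635566472039), np.float64(95.39502385427764)]
8 [[719.0, -37.0], [706.0, 56.0], [432.0, 31.0]] [[718.0, -40.0], [440.0, -66.0], [428.0, 28.0]]
[np.float64(92.94399671195922), np.float64(275.07812119022884), np.float64(280.0803290725623), np.float64(94.55667245281111)]
12 [[721.0, -33.0], [709.0, 58.0], [436.0, 34.0]] [[714.0, -43.0], [437.0, -69.0], [425.0, 25.0]]
[np.float64(92.45740503438078), np.float64(273.6379988672143), np.float64(278.83871528524173), np.float64(94.13749675207814)]
handle 300 325 [456.23151321 -80.83101739 173.60933225]
handle 340 345 [ 459.53958984 -106.083205    172.30838396]
handle 385 365 [ 463.69296688 -133.4397418   171.92295857]
handle 390 375 [ 464.86381349 -135.65709145  165.98344814]
tray corners tri  +x-y top [716.32542054 -16.5755742   53.45398255] -x+y [440.10157487  10.70859512  53.77309532]
post +y top [528.73261712  20.06725348 225.09033741]
```

```bash
cat > fit.py <<'E'
from h import *
from scipy.optimize import least_squares
a=np.load("scene0.npz");b=np.load("side0.npz")
sc=lambda u,v:np.array((u/4.4+215-.4,v/4.4+165-.4))
si=lambda u,v:np.array((u/5+205-.4,v/5+150-.4))
obs=[(a,sc(110,502),(190,-50,'b')),(a,sc(236,568),(190,50,'b')),(a,sc(485,320),(-95,50,'b')),
(b,si(562,315),(190,-50,'b')),(b,si(272,570),(-95,-50,'b')),(b,si(143,497),(-95,50,'b')),
(a,sc(403,98),(0,34,224)),(b,si(250,116),(0,34,224)),
(a,sc(133,460),(1,-1,'t')),(a,sc(206,495),(1,1,'t')),(a,sc(458,260),(-1,1,'t')),
(b,si(537,243),(1,-1,'t')),(b,si(247,483),(-1,-1,'t')),(b,si(174,440),(-1,1,'t')),(b,si(467,213),(1,1,'t'))]
def f(p):
    x,y,th,bz,hl,hw=p;r=[]
    for d,uv,q in obs:
        X,Y,Z=q
        if Z=='b':Z=bz
        elif Z=='t':X,Y,Z=X*hl,Y*hw,55
        c,s=np.cos(th),np.sin(th)
        r+=list(proj(d,(x+c*X-s*Y,y+s*X+c*Y,Z))-uv)
    return np.array(r)
s=least_squares(f,(526,-15,.1,6,132,24),loss='soft_l1')
print(s.x,np.degrees(s.x[2]));print(f(s.x).reshape(-1,2).round(1).tolist())
E
python3 fit.py
```

```text
[ 5.33026237e+02 -9.32303739e+00  1.13460093e-01  7.07385188e+00
  1.74394697e+02  2.41269939e+01] 6.50078448441638
[[-2.6, 1.8], [-0.9, 3.1], [-0.5, 0.2], [1.4, -1.3], [2.3, -0.9], [1.0, -0.8], [-1.9, 1.9], [1.4, -1.1], [2.4, -1.4], [0.8, -1.8], [12.1, -14.7], [-3.0, 0.3], [-20.2, 16.3], [-19.1, 17.4], [-1.7, 1.0]]
```

```bash
sed -i "s/X,Y,Z=X\*hl,Y\*hw,55/X,Y,Z=47.5+X*hl,Y*hw,55/" fit.py; python3 fit.py
cat >> fit.py <<'E'
x,y,th=s.x[:3]
W=cloud(b);u,v=si(345,345);
c,sn=np.cos(th),np.sin(th)
m=np.zeros(W.shape[:2],bool);m[150:265,205:345]=1
m&=(b["img"].max(-1)<60)&(W[...,2]>140)
P=W[m];L=np.c_[c*(P[:,0]-x)+sn*(P[:,1]-y),-sn*(P[:,0]-x)+c*(P[:,1]-y),P[:,2]]
L=L[(L[:,1]<-50)&(L[:,1]>-130)&(L[:,0]<0)];print(len(L),np.percentile(L,[2,25,50,75,98],axis=0).round(1))
E
python3 fit.py|tail -6
```

```text
[ 5.27853091e+02 -9.46632438e+00  1.03964683e-01  7.32127291e+00
  1.37218509e+02  2.71578860e+01] 5.956737526385036
[[-1.6, 0.3], [-0.2, 1.6], [0.6, -0.5], [0.7, -0.4], [0.6, -0.0], [-0.4, -0.2], [-0.7, 1.1], [0.1, -0.4], [-0.1, -1.0], [0.0, -0.3], [0.0, -1.3], [-0.9, 0.0], [-0.3, 0.1], [-0.6, 0.8], [-1.1, -0.0]]
[[-1.6, 0.3], [-0.2, 1.6], [0.6, -0.5], [0.7, -0.4], [0.6, -0.0], [-0.4, -0.2], [-0.7, 1.1], [0.1, -0.4], [-0.1, -1.0], [0.0, -0.3], [0.0, -1.3], [-0.9, 0.0], [-0.3, 0.1], [-0.6, 0.8], [-1.1, -0.0]]
221 [[ -82.3 -117.9  144.4]
 [ -79.  -105.5  164.9]
 [ -74.8  -86.1  171.1]
 [ -69.   -65.9  174.7]
 [  -7.   -51.2  178.1]]
```

carry_out(series=[[[0,0,-4,0,0,0,8.5],[-2.5,-3,-4.7,0,0,-0.05,8.5],[-5,-6.2,-4.7,0,0,-0.104,8.5],[-7.5,-9.5,-4.7,0,0,-0.104,8.5],[-9.5,-13,-4.7,0,0,-0.104,8.5]]])

```text
clock: 0.52
eef_pos: [518.4, -96.9, 250.6]
tool_rot: [-3.141, 0.001, 1.674]
force: [-0.0, -0.0, -0.1]
width: 85.0
```

carry_out(series=[[[-0.3,-3,0,0,0,0,8.5],[-0.6,-5.1,0,0,0,0,8.5],[-0.6,-5.1,1.5,0,0,0,8.5],[-0.6,-5.1,1.5,0,0,0,8.5]]])

```text
clock: 0.85
eef_pos: [467.3, -106.5, 234.5]
tool_rot: [-3.138, -0.001, 1.673]
force: [-0.2, -0.2, 0.3]
width: 85.1
```

Run:
```python
from cell import *
from h import *
s=read_state();print(s["eef_pos"],s["tool_rot"],s["force"],s["clock"])
d=get_image("wrist");print(d["T_tool_cam"].round(3),d["mtx"]);np.savez("w1.npz",**d,p=s["eef_pos"],r=s["tool_rot"])
cv2.imwrite("pics/w1.png",d["img"])
d=get_image("side");np.savez("side1.npz",**d);crop(d,205,345,120,265,4,"pics/si1.png")
```

```text
[ 467.29349158 -106.53489447  234.46731613] [-3.13815333e+00 -9.25418121e-04  1.67313401e+00] [-0.2196281  -0.18476122  0.26161806] 0.85
[[ 0.0000e+00 -9.4700e-01 -3.2200e-01  8.1854e+01]
 [ 1.0000e+00  1.0000e-03 -1.0000e-03  4.1200e-01]
 [ 1.0000e-03 -3.2200e-01  9.4700e-01 -1.6994e+02]
 [ 0.0000e+00  0.0000e+00  0.0000e+00  1.0000e+00]] [[336.56118221   0.         276.59742522]
 [  0.         336.56118221 203.61934235]
 [  0.           0.           1.        ]]
```

View pics/w1.png

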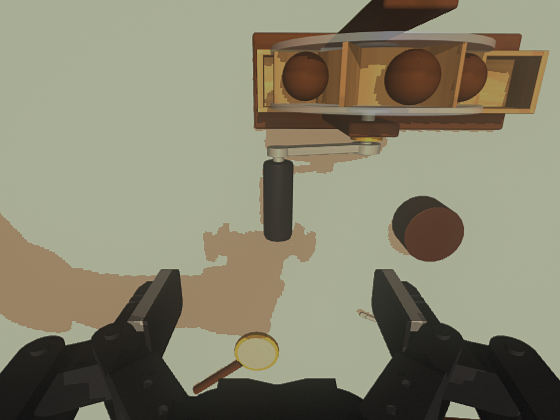

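View pics/si1.png

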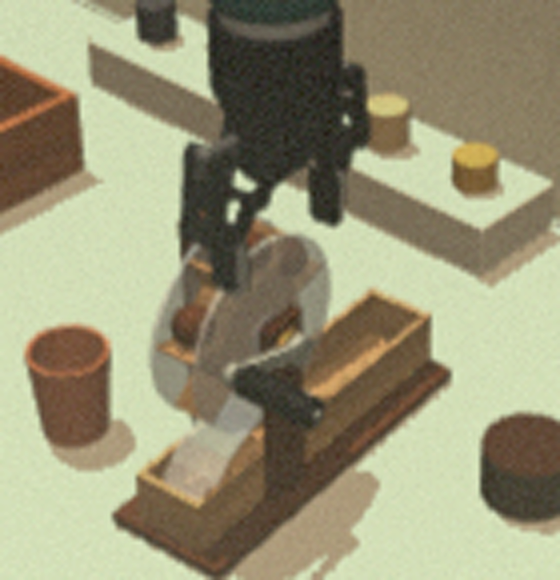

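The wrist view shows the handle upright at columns 263–293, rows 160–240, midway between the pads. The three balls sit at (305,77), (413,77) and (468,77).

Run:
```python
from h import *
d=np.load("w1.npz");T=d["T_tool_cam"]
W=cloud({**d,"T":T})
for v in (162,170,185,200,215,230,238):print(v,W[v,[268,278,288]].round(1).tolist())
K=d["mtx"]
```

```text
162 [[33.1, -5.8, 64.9], [33.4, 1.3, 63.4], [33.1, 8.3, 64.6]]
170 [[28.2, -5.7, 61.0], [28.6, 1.3, 59.2], [27.8, 8.3, 62.8]]
185 [[17.2, -5.8, 61.5], [18.1, 1.3, 58.1], [17.0, 8.4, 62.1]]
200 [[5.6, -6.0, 62.3], [7.1, 1.3, 57.8], [5.6, 8.6, 62.3]]
215 [[-6.0, -6.0, 62.2], [-4.5, 1.3, 58.2], [-5.9, 8.7, 62.0]]
230 [[-17.7, -6.1, 61.6], [-16.1, 1.3, 57.9], [-18.1, 8.8, 62.5]]
238 [[-24.0, -6.2, 61.0], [-22.8, 1.3, 58.4], [-25.0, 8.9, 63.3]]
```

carry_out(series=[[[0,0.12,3,0,0,0,8.5],[0,0.12,6,0,0,0,6],[0,0.12,8.3,0,0,0,5],[0,0.12,8.8,0,0,0,4],[0,0.12,8.8,0,0,0,3.2]]])

```text
clock: 1.37
eef_pos: [470.9, -105.5, 146.7]
tool_rot: [-3.139, -0.001, 1.676]
force: [1.0, 0.2, 0.6]
width: 38.1
```

carry_out(series=[[[0,0,0,0,0,0,2.8],[0,0,0,0,0,0,2.4],[0,0,0,0,0,0,1.8],[0,0,0,0,0,0,1.5],[0,0,0,0,0,0,1.5]]])

```text
clock: 1.78
eef_pos: [471.7, -106.2, 148.6]
tool_rot: [3.14, 0.0, 1.675]
force: [0.4, -0.1, 0.4]
width: 14.8
```

Run:
```python
from cell import *
from h import *
s=read_state();print(s["eef_pos"],s["width"],s["force"])
d=get_image("wrist");np.savez("w2.npz",**d);cv2.imwrite("pics/w2.png",d["img"])
W=cloud({**d,"T":d["T_tool_cam"]})
d=get_image("side");np.savez("side2.npz",**d);crop(d,205,345,120,265,4,"pics/si2.png")
```

```text
[ 471.6691664  -106.21379705  148.62371807] 14.797498981807264 [ 0.43598362 -0.10194358  0.35760359]
```

View pics/w2.png

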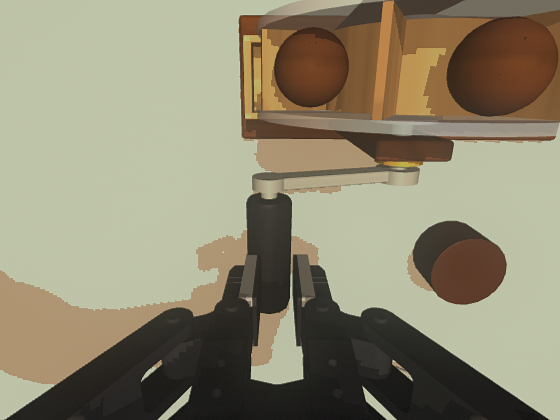

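View pics/si2.png

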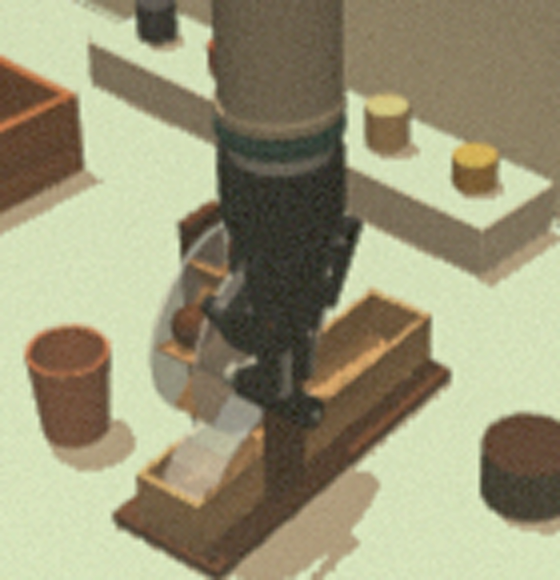

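Run:
```python
from h import *
d=np.load("w2.npz");W=cloud({**d,"T":d["T_tool_cam"]})
for v in (200,220,240,250,270,290,305):print(v,W[v,[252,262,268,275,286]].round(1).tolist())
for v in (260,270,290,310,330,340):print(v,W[v,[245,249,253,256,297,301,305,309]].round(0).tolist())
```

```text
200 [[33.2, -11.1, -21.6], [33.0, -6.5, -21.1], [33.3, -3.7, -21.9], [33.3, -0.4, -22.0], [32.7, 4.7, -20.3]]
220 [[24.2, -11.1, -24.2], [25.2, -6.3, -26.6], [25.2, -3.6, -26.7], [25.1, -0.4, -26.4], [23.8, 4.7, -23.0]]
240 [[13.3, -11.5, -22.7], [15.1, -6.5, -26.6], [15.5, -3.7, -27.3], [15.2, -0.4, -26.6], [13.2, 4.9, -22.4]]
250 [[8.4, -11.5, -23.4], [10.5, -6.5, -27.6], [9.9, -3.7, -26.5], [9.6, -0.4, -25.8], [8.3, 4.9, -23.2]]
270 [[9.8, -10.0, -44.8], [-0.4, -6.7, -27.1], [-0.6, -3.8, -26.7], [-0.7, -0.4, -26.7], [-3.0, 5.0, -22.6]]
290 [[9.7, -9.0, -59.6], [-11.8, -6.8, -26.7], [-11.9, -3.9, -26.6], [-12.2, -0.4, -26.2], [-14.6, 5.1, -22.4]]
305 [[6.6, -8.7, -64.7], [-20.9, -7.0, -26.1], [-20.0, -3.9, -27.4], [-21.2, -0.5, -25.7], [-24.3, 5.2, -21.4]]
260 [[10.0, -14.0, -37.0], [11.0, -12.0, -37.0], [10.0, -10.0, -37.0], [10.0, -9.0, -36.0], [10.0, 9.0, -37.0], [10.0, 11.0, -37.0], [10.0, 13.0, -37.0], [-91.0, 35.0, 151.0]]
270 [[10.0, -13.0, -46.0], [10.0, -11.0, -46.0], [10.0, -10.0, -45.0], [10.0, -8.0, -45.0], [10.0, 9.0, -45.0], [10.0, 11.0, -46.0], [10.0, 12.0, -46.0], [10.0, 14.0, -45.0]]
290 [[10.0, -12.0, -60.0], [10.0, -10.0, -60.0], [10.0, -9.0, -60.0], [10.0, -7.0, -60.0], [10.0, 8.0, -61.0], [10.0, 10.0, -60.0], [10.0, 11.0, -61.0], [10.0, 13.0, -61.0]]
310 [[11.0, -10.0, -74.0], [10.0, -9.0, -73.0], [4.0, -8.0, -64.0], [5.0, -7.0, -65.0], [4.0, 8.0, -65.0], [4.0, 9.0, -65.0], [11.0, 10.0, -74.0], [11.0, 11.0, -73.0]]
330 [[11.0, -9.0, -83.0], [3.0, -9.0, -74.0], [-4.0, -9.0, -65.0], [-5.0, -8.0, -63.0], [-5.0, 8.0, -64.0], [-3.0, 9.0, -67.0], [10.0, 9.0, -82.0], [11.0, 10.0, -84.0]]
340 [[17.0, -8.0, -94.0], [-1.0, -9.0, -74.0], [-10.0, -9.0, -64.0], [-9.0, -7.0, -65.0], [-9.0, 8.0, -65.0], [-6.0, 9.0, -69.0], [7.0, 9.0, -84.0], [16.0, 9.0, -94.0]]
```

Run:
```python
from h import *
d=np.load("w1.npz");W=cloud({**d,"T":d["T_tool_cam"]})
for v in range(262,340,8):print(v,W[v,[160,170,178,385,392]].round(0).tolist())
b=np.load("side1.npz");W=cloud(b)
c,s=np.cos(.104),np.sin(.104)
x0,y0=527.85,-9.47
m=np.zeros(W.shape[:2],bool);m[120:265,205:345]=1
m&=(b["img"].max(-1)<70)&(W[...,2]>120)
L=np.stack([c*(W[...,0]-x0)+s*(W[...,1]-y0),-s*(W[...,0]-x0)+c*(W[...,1]-y0),W[...,2]],-1)
for lo,hi in((-140,-95),(-35,0)):
  k=m&(L[...,0]>lo)&(L[...,0]<hi)&(L[...,1]<-60)&(L[...,1]>-130)&(L[...,2]>190)
  P=L[k];i=np.argsort(P[:,2])[:8];print(P[i].round(0).tolist())
```

```text
262 [[-140.0, -157.0, 236.0], [-139.0, -144.0, 235.0], [-139.0, -133.0, 235.0], [-138.0, 146.0, 233.0], [-139.0, 156.0, 235.0]]
270 [[10.0, -49.0, -45.0], [10.0, -44.0, -46.0], [8.0, -42.0, -42.0], [10.0, 46.0, -46.0], [10.0, 49.0, -46.0]]
278 [[10.0, -47.0, -51.0], [10.0, -42.0, -52.0], [5.0, -42.0, -43.0], [11.0, 44.0, -52.0], [10.0, 47.0, -51.0]]
286 [[10.0, -44.0, -58.0], [7.0, -43.0, -52.0], [2.0, -42.0, -45.0], [9.0, 43.0, -56.0], [11.0, 44.0, -58.0]]
294 [[10.0, -43.0, -63.0], [4.0, -42.0, -54.0], [-2.0, -42.0, -45.0], [6.0, 43.0, -57.0], [10.0, 43.0, -63.0]]
302 [[8.0, -42.0, -65.0], [2.0, -42.0, -56.0], [-5.0, -42.0, -46.0], [3.0, 43.0, -57.0], [8.0, 43.0, -64.0]]
310 [[5.0, -42.0, -66.0], [-2.0, -42.0, -56.0], [-9.0, -42.0, -47.0], [-1.0, 43.0, -58.0], [5.0, 43.0, -65.0]]
318 [[3.0, -42.0, -68.0], [-5.0, -42.0, -58.0], [-11.0, -42.0, -49.0], [-3.0, 43.0, -59.0], [2.0, 43.0, -66.0]]
326 [[0.0, -42.0, -68.0], [-8.0, -43.0, -57.0], [-243.0, -143.0, 235.0], [-6.0, 43.0, -61.0], [-0.0, 43.0, -68.0]]
334 [[-3.0, -42.0, -68.0], [-11.0, -42.0, -60.0], [-258.0, -144.0, 235.0], [-10.0, 43.0, -61.0], [-3.0, 43.0, -68.0]]
[[-118.0, -98.0, 277.0], [-118.0, -92.0, 278.0], [-118.0, -94.0, 279.0], [-118.0, -97.0, 279.0], [-115.0, -101.0, 280.0], [-113.0, -99.0, 280.0], [-117.0, -100.0, 281.0], [-113.0, -103.0, 282.0]]
[[-25.0, -85.0, 279.0], [-24.0, -84.0, 281.0], [-26.0, -98.0, 281.0], [-29.0, -94.0, 281.0], [-25.0, -101.0, 281.0], [-28.0, -97.0, 282.0], [-28.0, -90.0, 282.0], [-27.0, -84.0, 282.0]]
```

Both cameras put the real fingertips 43 mm above the reported TCP with the gripper open, and about 35 mm above it nearly shut. The pads therefore closed above the handle without touching it. I'll correct for this by measurement: reopen, shift y by -3.7 mm, and go about 36 mm deeper.

carry_out(series=[[[0,0,0,0,0,0,5],[0,-0.37,0,0,0,0,5],[0,-0.37,0,0,0,0,5],[0,-0.37,1.5,0,0,0,5],[0,-0.37,3.6,0,0,0,5]]])

```text
clock: 2.3
eef_pos: [468.9, -106.9, 112.8]
tool_rot: [3.137, 0.001, 1.675]
force: [0.3, 0.1, 0.2]
width: 50.1
```

carry_out(series=[[[0,0,0,0,0,0,4],[0,0,0,0,0,0,3],[0,0,0,0,0,0,2.4],[0,0,0,0,0,0,2.4]]])

```text
clock: 2.63
eef_pos: [468.1, -106.7, 112.7]
tool_rot: [3.14, 0.0, 1.675]
force: [-0.2, 0.3, 0.8]
width: 23.8
```

Run:
```python
from cell import *
from h import *
s=read_state();print(s["eef_pos"],s["width"],s["force"])
d=get_image("wrist");np.savez("w3.npz",**d);cv2.imwrite("pics/w3.png",d["img"])
W=cloud({**d,"T":d["T_tool_cam"]});print(W[[225,240,260]][:,[268,276,284]].round(1).tolist())
```

```text
[ 468.08597813 -106.65615776  112.66919924] 23.840585313160002 [-0.19399686  0.29004055  0.7916522 ]
[[[34.6, -2.8, -55.4], [35.1, 0.1, -56.5], [34.3, 3.1, -54.6]], [[31.9, -2.6, -62.7], [31.8, 0.1, -62.3], [31.6, 3.0, -61.9]], [[24.0, -2.7, -62.5], [24.5, 0.2, -63.5], [24.4, 3.0, -63.1]]]
```

View pics/w3.png

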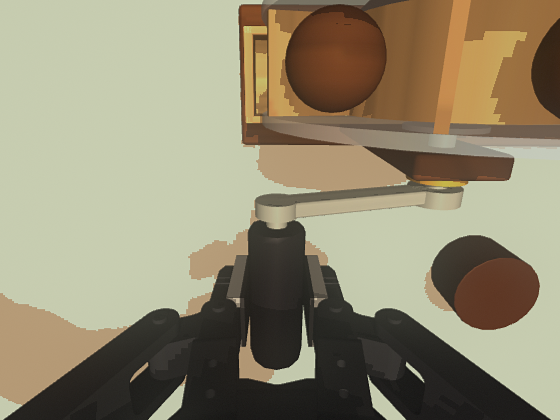

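The handle now sits between the pads, at columns 248–305. Closing the grip.

carry_out(series=[[[0,0,0,0,0,0,1.6],[0,0,0,0,0,0,1.6],[0,0,0,0,0,0,1.6]]])

```text
clock: 2.93
eef_pos: [467.6, -106.7, 112.3]
tool_rot: [3.141, 0.0, 1.675]
force: [-0.1, -1.1, 1.3]
width: 20.3
```

Run:
```python
import numpy as np
q=.025+np.r_[0:2.1:.035];a=.26+q
Y=-7*np.cos(a);Z=-7*np.sin(a)
for i in range(0,len(q)-5,5):print(f"{q[i]:.3f}->{q[i+5]:.3f}",[[round(Y[i+k]-Y[i],2),round(Z[i+k]-Z[i],2)] for k in range(1,6)])
```

```text
0.025->0.200 [[np.float64(0.07), np.float64(-0.23)], [np.float64(0.15), np.float64(-0.47)], [np.float64(0.24), np.float64(-0.69)], [np.float64(0.34), np.float64(-0.92)], [np.float64(0.45), np.float64(-1.14)]]
0.200->0.375 [[np.float64(0.11), np.float64(-0.22)], [np.float64(0.23), np.float64(-0.43)], [np.float64(0.36), np.float64(-0.64)], [np.float64(0.5), np.float64(-0.84)], [np.float64(0.64), np.float64(-1.04)]]
0.375->0.550 [[np.float64(0.15), np.float64(-0.19)], [np.float64(0.3), np.float64(-0.38)], [np.float64(0.47), np.float64(-0.57)], [np.float64(0.63), np.float64(-0.75)], [np.float64(0.81), np.float64(-0.92)]]
0.550->0.725 [[np.float64(0.18), np.float64(-0.17)], [np.float64(0.37), np.float64(-0.33)], [np.float64(0.56), np.float64(-0.48)], [np.float64(0.75), np.float64(-0.62)], [np.float64(0.96), np.float64(-0.76)]]
0.725->0.900 [[np.float64(0.21), np.float64(-0.13)], [np.float64(0.42), np.float64(-0.26)], [np.float64(0.63), np.float64(-0.37)], [np.float64(0.85), np.float64(-0.48)], [np.float64(1.07), np.float64(-0.58)]]
0.900->1.075 [[np.float64(0.23), np.float64(-0.09)], [np.
[... 476 characters left out ...]
oat64(-0.01)], [np.float64(0.98), np.float64(0.01)], [np.float64(1.22), np.float64(0.03)]]
1.425->1.600 [[np.float64(0.24), np.float64(0.03)], [np.float64(0.48), np.float64(0.07)], [np.float64(0.72), np.float64(0.12)], [np.float64(0.96), np.float64(0.18)], [np.float64(1.2), np.float64(0.25)]]
1.600->1.775 [[np.float64(0.23), np.float64(0.07)], [np.float64(0.46), np.float64(0.16)], [np.float64(0.69), np.float64(0.25)], [np.float64(0.92), np.float64(0.34)], [np.float64(1.14), np.float64(0.45)]]
1.775->1.950 [[np.float64(0.22), np.float64(0.11)], [np.float64(0.43), np.float64(0.23)], [np.float64(0.64), np.float64(0.36)], [np.float64(0.84), np.float64(0.5)], [np.float64(1.04), np.float64(0.64)]]
```

carry_out(series=[[[0,0.07,-0.23,0,0,0,1.6],[0,0.15,-0.47,0,0,0,1.6],[0,0.24,-0.69,0,0,0,1.6],[0,0.34,-0.92,0,0,0,1.6],[0,0.45,-1.14,0,0,0,1.6]]])

```text
clock: 3.35
eef_pos: [471.8, -106.2, 123.4]
tool_rot: [-3.141, 0.0, 1.675]
force: [-0.2, -2.4, -2.5]
width: 20.7
```

Forces are small and the handle is following.

carry_out(series=[[[0,0.11,-0.22,0,0,0,1.6],[0,0.23,-0.43,0,0,0,1.6],[0,0.36,-0.64,0,0,0,1.6],[0,0.5,-0.84,0,0,0,1.6],[0,0.5,-0.84,0,0,0,1.6]]])

```text
clock: 3.77
eef_pos: [476.9, -105.7, 132.1]
tool_rot: [-3.142, 0.0, 1.675]
force: [-1.0, -1.5, 3.5]
width: 20.3
```

```bash
cat > look.py <<'E'
import sys
from cell import *
from h import *
t=sys.argv[1]
s=read_state();p=s["eef_pos"]
x0,y0,th=527.85,-9.47,.104;c,sn=np.cos(th),np.sin(th)
X=c*(p[0]-x0)+sn*(p[1]-y0);Y=-sn*(p[0]-x0)+c*(p[1]-y0);Z=p[2]+52-145
print("stand x,y,z",X.round(1),Y.round(1),Z.round(1),"q",round(np.arctan2(Z,-X)-.26,3),"r",np.hypot(X,Z).round(1),"F",s["force"].round(1),"w",s["width"].round(1),"t",s["clock"])
a=get_image("scene");b=get_image("side")
crop(a,215,345,165,300,4,"pics/tmpa.png");crop(b,225,335,150,265,4.7,"pics/tmpb.png")
i=cv2.imread("pics/tmpa.png");j=cv2.imread("pics/tmpb.png");H=540
f=lambda k:cv2.resize(k,(int(k.shape[1]*H/k.shape[0]),H))
o=np.hstack([f(i),f(j)]);o=cv2.resize(o,(780,int(o.shape[0]*780/o.shape[1])));cv2.imwrite(f"pics/L{t}.png",o)
E
python3 look.py 1
```

```text
Traceback (most recent call last):
  File "look.py", line 8, in <module>
    print("stand x,y,z",X.round(1),Y.round(1),Z.round(1),"q",round(np.arctan2(Z,-X)-.26,3),"r",np.hypot(X,Z).round(1),"F",s["force"].round(1),"w",s["width"].round(1),"t",s["clock"])
                                                                                                                                                  ^^^^^^^^^^^^^^^^
AttributeError: 'float' object has no attribute 'round'
```

```bash
sed -i 's/s\["width"\].round(1)/round(s["width"],1)/' look.py; python3 look.py 1
```

```text
stand x,y,z -60.6 -90.4 39.1 q 0.312 r 72.1 F [-1.  -1.5  3.5] w 20.3 t 3.7667
```

View pics/L1.png

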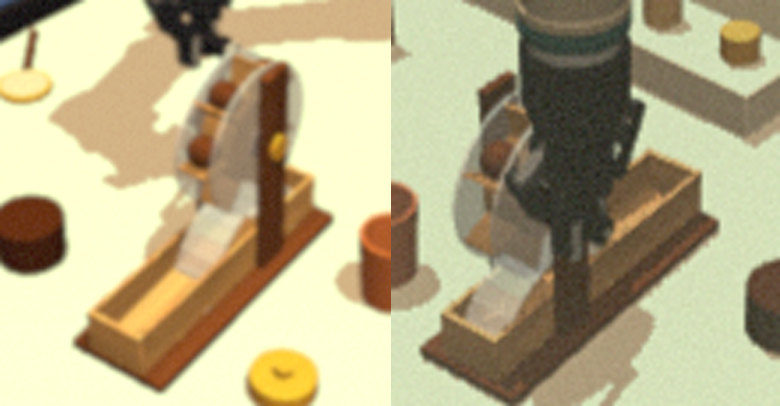

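The front ball has come down to about (205,150), and none has dropped yet. I'll continue slowly.

carry_out(series=[[[0,0.12,-0.17,0,0,0,1.6],[0,0.25,-0.34,0,0,0,1.6],[0,0.38,-0.5,0,0,0,1.6],[0,0.51,-0.66,0,0,0,1.6],[0,0.51,-0.66,0,0,0,1.6]]])

```text
clock: 4.28
eef_pos: [481.8, -105.2, 138.4]
tool_rot: [-3.141, 0.0, 1.675]
force: [-2.9, -4.0, 3.5]
width: 20.3
```

```bash
python3 look.py 2
```

```text
stand x,y,z -55.8 -90.5 45.4 q 0.424 r 71.9 F [-2.9 -4.   3.5] w 20.3 t 4.2833
```

View pics/L2.png

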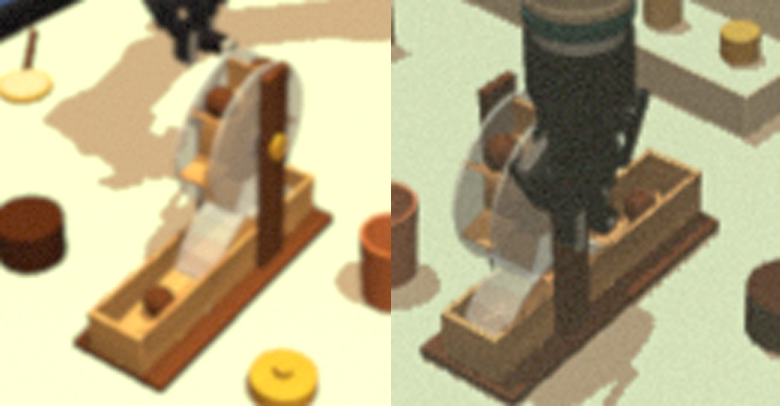

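The first ball has dropped and is in the tray at about (157,300) in the scene view. I'll turn on to about q 0.95, well short of the second drop, and check that it has come to rest.

Run:
```python
import numpy as np
def tab(q):
    q=np.array(q);a=.26+q
    Y=-7*np.cos(a);Z=-7*np.sin(a)
    for i in range(0,len(q)-5,5):print(f"{q[i]:.3f}->{q[i+5]:.3f}",[[float(round(Y[i+k]-Y[i],2)),float(round(Z[i+k]-Z[i],2))] for k in range(1,6)])
tab(np.arange(.46,1.22,.05));tab(np.arange(1.21,2,.025))
```

```text
0.460->0.710 [[0.24, -0.26], [0.49, -0.5], [0.75, -0.73], [1.02, -0.95], [1.31, -1.16]]
0.710->0.960 [[0.29, -0.19], [0.6, -0.37], [0.91, -0.53], [1.23, -0.67], [1.55, -0.8]]
0.960->1.210 [[0.33, -0.11], [0.67, -0.21], [1.01, -0.29], [1.35, -0.35], [1.7, -0.39]]
1.210->1.335 [[0.17, -0.02], [0.35, -0.03], [0.52, -0.03], [0.7, -0.04], [0.87, -0.03]]
1.335->1.460 [[0.17, 0.01], [0.35, 0.02], [0.52, 0.03], [0.7, 0.05], [0.87, 0.08]]
1.460->1.585 [[0.17, 0.03], [0.34, 0.06], [0.52, 0.1], [0.69, 0.14], [0.85, 0.18]]
1.585->1.710 [[0.17, 0.05], [0.33, 0.1], [0.5, 0.16], [0.66, 0.22], [0.83, 0.29]]
1.710->1.835 [[0.16, 0.07], [0.32, 0.14], [0.48, 0.22], [0.63, 0.3], [0.78, 0.39]]
1.835->1.960 [[0.15, 0.09], [0.3, 0.18], [0.44, 0.28], [0.59, 0.38], [0.73, 0.48]]
```

carry_out(series=[[[0,0.24,-0.26,0,0,0,1.6],[0,0.49,-0.5,0,0,0,1.6],[0,0.75,-0.73,0,0,0,1.6],[0,1.02,-0.95,0,0,0,1.6],[0,1.31,-1.16,0,0,0,1.6]]])

```text
clock: 4.8
eef_pos: [494.5, -104.0, 150.1]
tool_rot: [-3.14, 0.0, 1.674]
force: [-3.9, -3.0, 1.8]
width: 20.2
```

carry_out(series=[[[0,0.29,-0.19,0,0,0,1.6],[0,0.6,-0.37,0,0,0,1.6],[0,0.91,-0.53,0,0,0,1.6],[0,1.23,-0.67,0,0,0,1.6],[0,1.55,-0.8,0,0,0,1.6]]])

```text
clock: 5.22
eef_pos: [510.7, -102.4, 158.5]
tool_rot: [3.141, 0.001, 1.675]
force: [-4.1, -3.8, 3.9]
width: 20.8
```

```bash
python3 look.py 3
```

```text
stand x,y,z -26.7 -90.7 65.5 q 0.923 r 70.7 F [-4.1 -3.8  3.9] w 20.8 t 5.2167
```

View pics/L3.png

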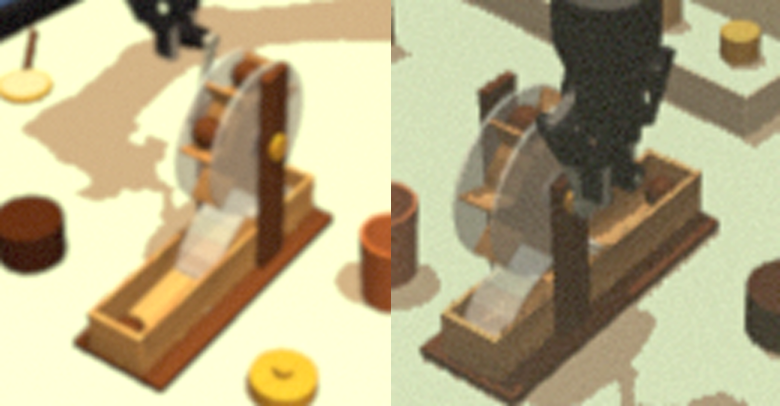

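The first ball has rolled to the +x end, at (657,190) in the side view. Two balls are still in the drum. I'll wait and check that it is still.

carry_out(series=[[[0,0,0,0,0,0,1.6],[0,0,0,0,0,0,1.6],[0,0,0,0,0,0,1.6],[0,0,0,0,0,0,1.6],[0,0,0,0,0,0,1.6]]])

```text
clock: 5.73
eef_pos: [511.9, -102.3, 158.8]
tool_rot: [3.139, 0.001, 1.675]
force: [-1.6, -2.9, 5.3]
width: 20.6
```

carry_out(series=[[[0,0,0,0,0,0,1.6],[0,0,0,0,0,0,1.6],[0,0,0,0,0,0,1.6],[0,0,0,0,0,0,1.6],[0,0,0,0,0,0,1.6]]])

```text
clock: 6.15
eef_pos: [511.9, -102.3, 158.8]
tool_rot: [3.139, 0.001, 1.675]
force: [-1.7, -4.3, 5.6]
width: 20.7
```

carry_out(series=[[[0,0,0,0,0,0,1.6],[0,0,0,0,0,0,1.6],[0,0,0,0,0,0,1.6],[0,0,0,0,0,0,1.6],[0,0,0,0,0,0,1.6]]])

```text
clock: 6.57
eef_pos: [511.9, -102.3, 158.8]
tool_rot: [3.139, 0.001, 1.675]
force: [-1.6, -3.2, 4.7]
width: 20.2
```

```bash
python3 look.py 4
cat > tray.py <<'E'
import sys
from cell import *
from h import *
# dark ball pixels within the tray volume, stand frame
x0,y0,th=527.85,-9.47,.104;c,s=np.cos(th),np.sin(th)
for n in("side","scene"):
    d=get_image(n);W=cloud(d);X=c*(W[...,0]-x0)+s*(W[...,1]-y0);Y=-s*(W[...,0]-x0)+c*(W[...,1]-y0)
    h=cv2.cvtColor(d["img"],cv2.COLOR_BGR2HSV)
    m=(X>45)&(X<178)&(abs(Y)<22)&(W[...,2]>24)&(W[...,2]<60)&(d["img"][...,2]<95)
    k,l,st,ce=cv2.connectedComponentsWithStats(m.astype(np.uint8))
    for i in range(1,k):
        if st[i,4]>8:
            q=l==i;print(n,st[i,4],ce[i].round(2),X[q].mean().round(1),Y[q].mean().round(1),W[q][:,2].max().round(1))
print(read_state()["clock"])
E
python3 tray.py
```

```text
stand x,y,z -25.5 -90.7 65.8 q 0.941 r 70.6 F [-1.6 -3.2  4.7] w 20.2 t 6.5667
side 51 [300.1  202.88] 160.8 -2.7 49.7
side 15 [284.13 210.93] 109.3 20.5 40.5
scene 18 [258.22 271.72] 165.9 1.3 46.4
6.7667
```

carry_out(series=[[[0,0,0,0,0,0,1.6],[0,0,0,0,0,0,1.6],[0,0,0,0,0,0,1.6],[0,0,0,0,0,0,1.6],[0,0,0,0,0,0,1.6]]])

```text
clock: 7.18
eef_pos: [511.9, -102.3, 158.8]
tool_rot: [3.139, 0.001, 1.675]
force: [-2.3, -4.7, 6.0]
width: 20.2
```

```bash
python3 tray.py
```

```text
side 47 [300.32 202.98] 159.7 -4.3 50.1
side 11 [284.09 210.45] 109.6 20.9 43.5
scene 19 [258.37 271.74] 165.6 1.6 46.1
7.2833
```

View pics/L4.png

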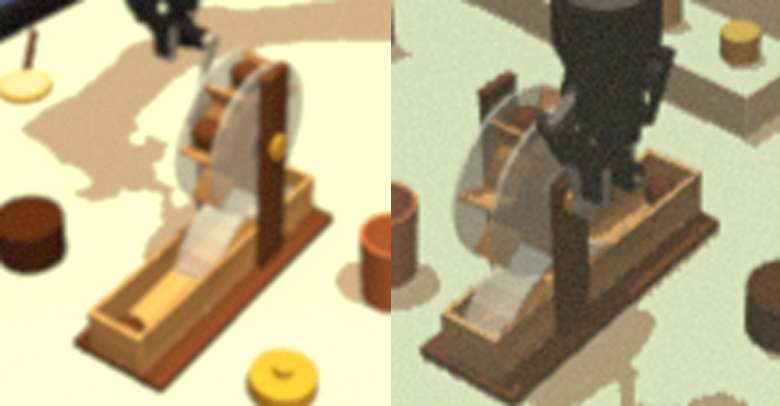

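The ball in the tray is still: pixel centres agree within 0.25 px over half a second, in both views. Now I'll turn towards the second drop.

carry_out(series=[[[0,0.33,-0.11,0,0,0,1.6],[0,0.67,-0.21,0,0,0,1.6],[0,1.01,-0.29,0,0,0,1.6],[0,1.35,-0.35,0,0,0,1.6],[0,1.35,-0.35,0,0,0,1.6]]])

```text
clock: 7.7
eef_pos: [526.1, -100.9, 162.2]
tool_rot: [3.138, 0.001, 1.675]
force: [-1.0, -3.4, 5.3]
width: 20.5
```

```bash
python3 look.py 5
```

```text
stand x,y,z -11.3 -90.8 69.2 q 1.149 r 70.1 F [-1.  -3.4  5.3] w 20.5 t 7.7
```

View pics/L5.png

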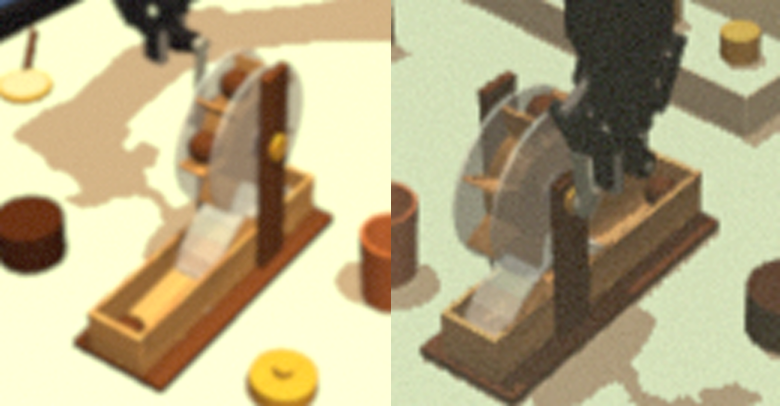

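The second ball is at (205,145) and hasn't dropped. I'll continue in slow steps.

carry_out(series=[[[0,0.17,-0.02,0,0,0,1.6],[0,0.35,-0.04,0,0,0,1.6],[0,0.52,-0.06,0,0,0,1.6],[0,0.7,-0.07,0,0,0,1.6],[0,0.7,-0.07,0,0,0,1.6]]])

```text
clock: 8.22
eef_pos: [532.7, -100.3, 162.7]
tool_rot: [3.138, 0.001, 1.675]
force: [-1.1, -4.5, 5.4]
width: 20.5
```

```bash
python3 look.py 6
```

```text
stand x,y,z -4.6 -90.8 69.7 q 1.245 r 69.8 F [-1.1 -4.5  5.4] w 20.5 t 8.2167
```

View pics/L6.png

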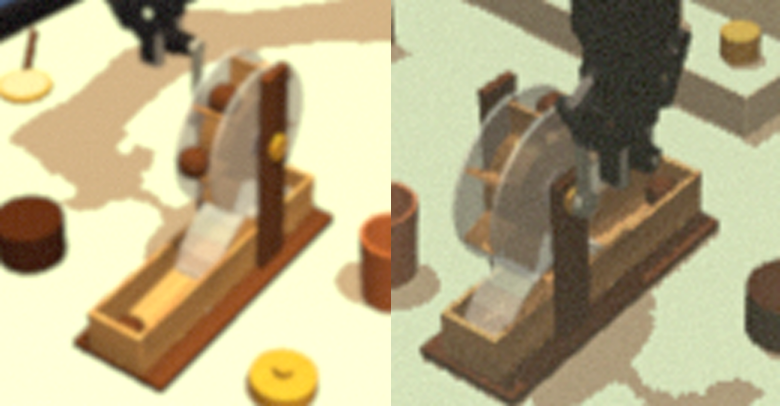

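The second ball is just rolling out, at (193,160). I'll hold here and look again.

carry_out(series=[[[0,0,0,0,0,0,1.6],[0,0,0,0,0,0,1.6],[0,0,0,0,0,0,1.6],[0,0,0,0,0,0,1.6],[0,0,0,0,0,0,1.6]]])

```text
clock: 8.73
eef_pos: [532.7, -100.3, 162.7]
tool_rot: [3.138, 0.001, 1.675]
force: [0.1, -4.6, 4.6]
width: 20.3
```

```bash
python3 look.py 7;python3 tray.py
```

```text
stand x,y,z -4.6 -90.8 69.7 q 1.245 r 69.8 F [ 0.1 -4.6  4.6] w 20.3 t 8.7333
side 118 [296.1  204.87] 145.1 1.2 52.2
scene 91 [262.21 268.16] 148.5 0.8 48.7
8.9333
```

View pics/L7.png

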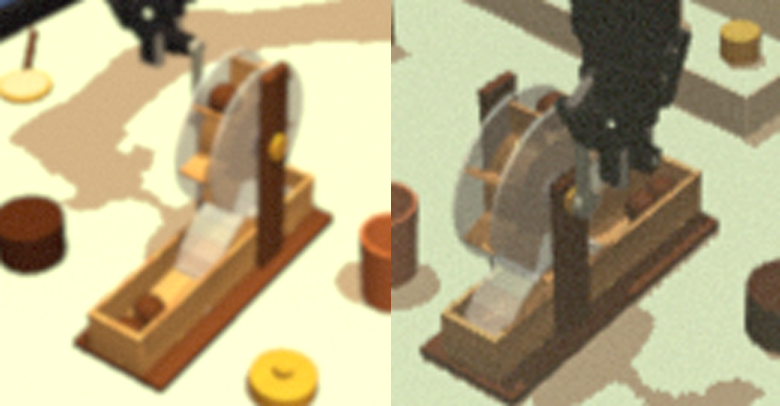

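Both drawn balls are in the tray, at (150,308) and the end, and the third is still in the drum at (222,97). Now the crank goes back.

Run:
```python
import numpy as np
q=np.array([1.26-.06*i for i in range(0,21)]);a=.26+q
Y=-7*np.cos(a);Z=-7*np.sin(a)
for i in range(0,len(q)-5,5):print(f"{q[i]:.3f}->{q[i+5]:.3f}",[[float(round(Y[i+k]-Y[i],2)),float(round(Z[i+k]-Z[i],2))] for k in range(1,6)])
```

```text
1.260->0.960 [[-0.42, 0.03], [-0.83, 0.09], [-1.25, 0.18], [-1.65, 0.28], [-2.05, 0.42]]
0.960->0.660 [[-0.39, 0.16], [-0.77, 0.34], [-1.14, 0.54], [-1.49, 0.76], [-1.84, 1.0]]
0.660->0.360 [[-0.33, 0.26], [-0.64, 0.55], [-0.93, 0.85], [-1.2, 1.17], [-1.46, 1.5]]
0.360->0.060 [[-0.23, 0.35], [-0.45, 0.71], [-0.64, 1.09], [-0.8, 1.47], [-0.95, 1.87]]
```

carry_out(series=[[[0,-0.42,0.03,0,0,0,1.6],[0,-0.83,0.09,0,0,0,1.6],[0,-1.25,0.18,0,0,0,1.6],[0,-1.65,0.28,0,0,0,1.6],[0,-2.05,0.42,0,0,0,1.6]]])

```text
clock: 9.35
eef_pos: [512.2, -102.3, 158.9]
tool_rot: [3.138, 0.001, 1.675]
force: [-0.8, -3.5, 8.6]
width: 20.3
```

carry_out(series=[[[0,-0.39,0.16,0,0,0,1.6],[0,-0.77,0.34,0,0,0,1.6],[0,-1.14,0.54,0,0,0,1.6],[0,-1.49,0.76,0,0,0,1.6],[0,-1.84,1.0,0,0,0,1.6]]])

```text
clock: 9.77
eef_pos: [492.1, -104.2, 148.2]
tool_rot: [3.141, 0.0, 1.675]
force: [-1.6, -4.2, 6.8]
width: 20.0
```

carry_out(series=[[[0,-0.33,0.26,0,0,0,1.6],[0,-0.64,0.55,0,0,0,1.6],[0,-0.93,0.85,0,0,0,1.6],[0,-1.2,1.17,0,0,0,1.6],[0,-1.46,1.5,0,0,0,1.6]]])

```text
clock: 10.18
eef_pos: [477.3, -105.6, 132.7]
tool_rot: [-3.141, 0.0, 1.674]
force: [-1.0, -4.5, 3.9]
width: 20.5
```

carry_out(series=[[[0,-0.23,0.35,0,0,0,1.6],[0,-0.45,0.71,0,0,0,1.6],[0,-0.64,1.09,0,0,0,1.6],[0,-0.8,1.47,0,0,0,1.6],[0,-0.8,1.47,0,0,0,1.6]]])

```text
clock: 10.6
eef_pos: [469.1, -106.4, 117.2]
tool_rot: [-3.141, -0.0, 1.674]
force: [0.2, -6.0, -1.6]
width: 20.6
```

```bash
python3 look.py 8;python3 tray.py
```

```text
stand x,y,z -68.5 -90.3 24.2 q 0.08 r 72.6 F [ 0.2 -6.  -1.6] w 20.6 t 10.6
side 136 [295.68 204.12] 146.7 4.0 55.9
scene 95 [262.11 268.26] 148.9 0.8 49.6
10.8
```

View pics/L8.png

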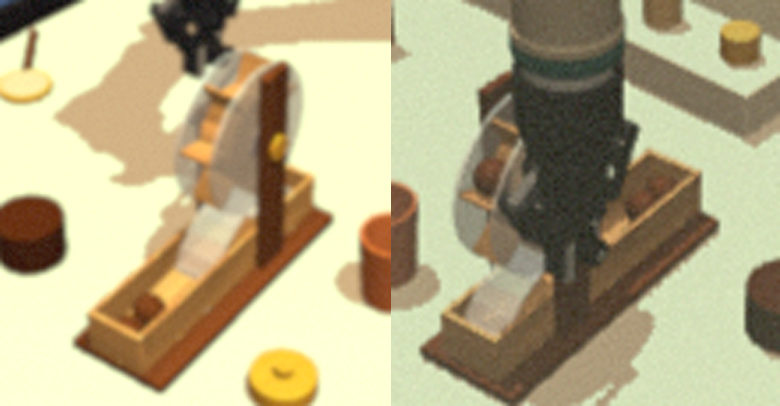

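The third ball is visible in the drum at (490,175) in the side view. I'll feel for the stop with small downward steps.

carry_out(series=[[[0,-0.07,0.2,0,0,0,1.6],[0,-0.14,0.4,0,0,0,1.6],[0,-0.2,0.6,0,0,0,1.6],[0,-0.26,0.8,0,0,0,1.6],[0,-0.26,0.8,0,0,0,1.6]]])

```text
clock: 11.22
eef_pos: [467.2, -106.6, 110.7]
tool_rot: [3.141, 0.0, 1.674]
force: [-3.2, -3.7, 9.1]
width: 20.5
```

carry_out(series=[[[0,-0.01,0.1,0,0,0,1.6],[0,-0.02,0.2,0,0,0,1.6],[0,-0.02,0.2,0,0,0,1.6]]])

```text
clock: 11.47
eef_pos: [467.4, -106.7, 110.2]
tool_rot: [3.14, 0.0, 1.674]
force: [-6.7, -4.0, 27.0]
width: 20.2
```

Firm stop: 2 mm commanded gave 0.5 mm of travel, and 27 N upward. I'll ease off a little, keep some downward bias, and open.

carry_out(series=[[[0,0,-0.1,0,0,0,1.6],[0,0,-0.1,0,0,0,3],[0,0,-0.1,0,0,0,5],[0,0,-0.1,0,0,0,5.5],[0,0,-0.1,0,0,0,5.5]]])

```text
clock: 11.88
eef_pos: [466.8, -105.5, 108.6]
tool_rot: [-3.141, -0.001, 1.676]
force: [-0.8, -0.2, -0.2]
width: 55.0
```

Run:
```python
from cell import *
from h import *
s=read_state();print(s["eef_pos"],s["width"],s["force"])
d=get_image("wrist");np.savez("w4.npz",**d);cv2.imwrite("pics/w4.png",d["img"])
W=cloud({**d,"T":d["T_tool_cam"]});
for v in (240,260,280,300):
  print(v,W[v,[264,268,272,276,280,284,288]].round(1).tolist())
```

```text
[ 466.76882407 -105.49888217  108.62877599] 54.9790125167295 [-0.80698951 -0.16597529 -0.21788933]
240 [[31.6, -4.1, -62.0], [31.7, -2.7, -62.3], [32.1, -1.2, -63.0], [31.9, 0.1, -62.5], [32.0, 1.5, -62.7], [32.0, 2.9, -62.9], [32.2, 4.3, -63.1]]
260 [[24.9, -4.1, -64.1], [25.1, -2.7, -64.5], [24.5, -1.3, -63.5], [25.1, 0.2, -64.6], [25.8, 1.5, -65.9], [25.3, 2.9, -64.9], [24.8, 4.4, -63.9]]
280 [[16.9, -4.2, -64.2], [17.6, -2.7, -65.4], [17.7, -1.3, -65.6], [17.2, 0.2, -64.7], [17.3, 1.6, -64.9], [16.5, 3.0, -63.6], [16.9, 4.5, -64.2]]
300 [[8.3, -4.3, -64.0], [7.8, -2.8, -63.3], [8.8, -1.3, -64.8], [9.7, 0.2, -66.0], [9.7, 1.6, -65.9], [9.4, 3.1, -65.6], [9.0, 4.5, -64.9]]
```

View pics/w4.png

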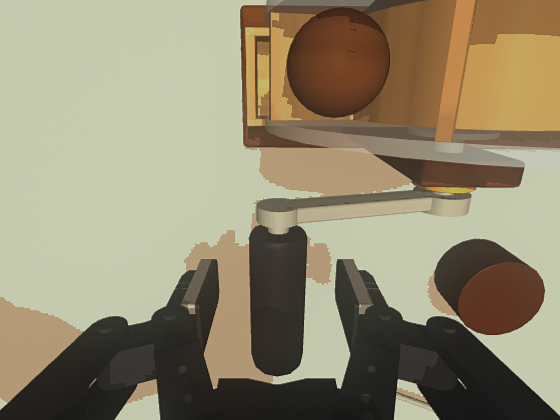

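The handle is free in the pads, about 2.5 mm lower than at the start, which matches q=0 (centre about 163 mm). The third ball is in its pocket. Retracting straight up.

carry_out(series=[[[0,0,-1.5,0,0,0,5.5],[0,0,-4,0,0,0,6],[0,0,-8,0,0,0,6],[0,0,-12,0,0,0,6],[0,0,-12.5,0,0,0,6]]])

```text
clock: 12.35
eef_pos: [470.7, -107.0, 239.8]
tool_rot: [3.131, 0.002, 1.675]
force: [0.9, 0.0, 0.5]
width: 60.1
```

carry_out(series=[[[0,0,0,0,0,0,6],[0,0,0,0,0,0,6],[0,0,0,0,0,0,6],[0,0,0,0,0,0,6],[0,0,0,0,0,0,6]]])

```text
clock: 12.77
eef_pos: [465.9, -106.3, 232.7]
tool_rot: [-3.139, -0.001, 1.675]
force: [-0.2, 0.0, 1.1]
width: 60.0
```

```bash
python3 - <<'E'
from cell import *
from h import *
s=read_state();p=s["eef_pos"];print(p,s["width"],s["force"],s["clock"])
d=get_image("wrist");cv2.imwrite("pics/w5.png",d["img"])
W=cloud({**d,"T":d["T_tool_cam"]});
for v in (180,200,220):
  r=W[v,255:305].copy();r=r[r[:,2]<70];i=r[:,2].argmin();print(v,r[i].round(1),"zc",(p[2]-np.percentile(r[:,2],5)-11).round(1))
E
python3 look.py 9; python3 tray.py
```

```text
[ 465.93694037 -106.34506184  232.73864385] 60.01938595346443 [-0.22142911  0.04307966  1.07888739] 12.7667
180 [21.9  1.3 57.3] zc 162.8
200 [ 6.9 -0.1 58.4] zc 163.1
220 [-8.3  3.5 58.2] zc 162.9
stand x,y,z -71.4 -90.0 140.0 q 0.839 r 157.1 F [ 0.3 -0.4  0.1] w 60.0 t 12.8167
side 150 [294.97 204.29] 144.5 5.1 57.2
scene 95 [262.09 268.27] 149.0 0.8 50.0
13.0167
```

View pics/L9.png

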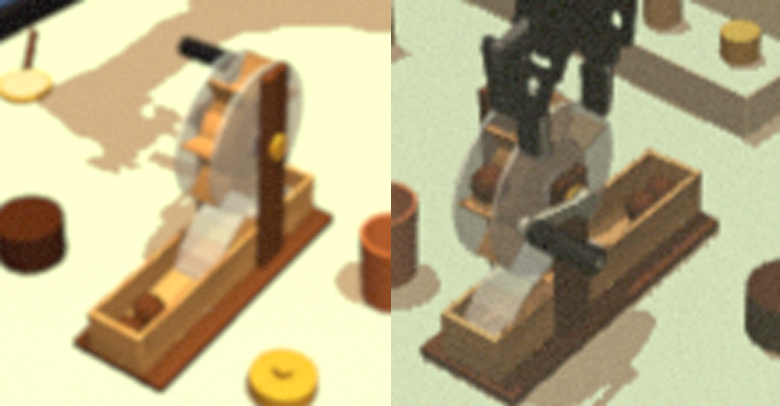

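View pics/w5.png

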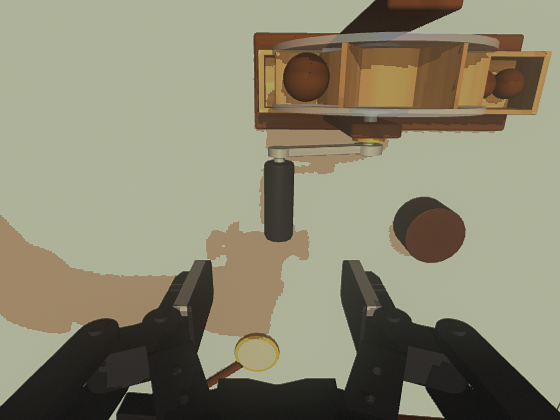

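The handle centre is at 162.9 mm (163.0 expected at the stop). The third ball is in the drum at (307,77), and the two drawn balls lie together in the tray, still. Nothing is touching the robot. Handing in.

```bash
python3 -c "
from cell import *
print(finish_job())"
```

```text
the job is handed in; nothing more can be done
None
```

I drew exactly two balls, turned the crank back to its stop, let go and handed the job in at about 13 s.

- **First ball:** it dropped at q ≈ 0.42. I turned on to q ≈ 0.94 and held there until both views showed it still, moving under 0.25 px over half a second.
- **Second ball:** it dropped at q ≈ 1.25, and I turned no further.
- **Return to stop:** the crank reached its stop with about 27 N upward at the wrist. After I let go, the handle centre measured 162.9 mm high, against 163.0 mm expected at q = 0.
- **Last checks:** the third ball is in its pocket. The two drawn balls lie together in the +x end of the tray and did not move in the scene view. The side view's blob drifted about 1 px, probably because the arm was moving out of the view. I did not measure the other goods one by one. The arm never went near them, and those in view looked unmoved.
- **One disagreement:** the cameras put the fingertips about 30 mm short of the reported TCP, more than the description's 13 mm opening swing explains. My first closing therefore shut above the handle without touching it. I reopened, went 36 mm deeper and gripped it properly.

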